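Screw down the loaded gluing press

ROBOT

A 6-joint arm with a two-finger parallel gripper is mounted at the origin on a cart in front of the work surface, level with it; the furniture and walls round the work are solid. World frame = base frame: x ahead of the robot, y to its left, z up, the work surface at z = 0. Lengths are in mm, angles in degrees, forces in N, time in s.
With the tool pointing down it reaches from about 300 to 850 mm from the base axis. Payload 4.2 kg.
Tool frame: the origin (TCP) lies midway between the tips of the shut fingers; the grasp point (between the pads) lies 19 mm behind it; z points along the fingers, y is the direction in which the jaws open and shut (so a half turn about z gives the same grasp; the last joint's range is limited). The gripper opens to 91 mm and grips with 3 to 60 N. Pads are 32 mm wide; open, the fingers measure 118 mm over their backs; the gripper's body (76 mm by 178 mm) begins 60 mm behind the grasp point.
Start: joints at [-70.932, 18.312, 89.639, -0, 72.044, -1.146], TCP at [198.682, -539.601, 213.976] pointing down, gripper open.
Joint ranges: [-177.97, 177.97], [-48.28, 115.42], [12.27, 149.76], [-77.06, 257.06], [2.81, 150.46], [-146.56, 146.56]. Speed limits (degrees/s): [147.25, 147.25, 180, 180, 180, 180].

INTERFACE

Orientations are given as [roll, pitch, yaw] about the fixed x, y, z axes, in that order (R = Rz(yaw) Ry(pitch) Rx(roll)).
In Python, from workcell import env gives the robot as it stands.
- The arm moves only by the shell command python3 -m jog 'ROWS' [FORCE]. ROWS is JSON, a list of rows, each an object of numbers: "dx", "dy", "dz": the shift along the world's x, y, z in m; "wx", "wy", "wz": the turn, a rotation vector about the world's x, y, z in rad; "grip": the gripper's target within -1 to 1 (shut at 1, half-way at 0, fully open at -1). In form: [{"dx": .., "dy": .., "dz": .., "wx": .., "wy": .., "wz": .., "grip": ..}, ...]. A call has 1 to 10 rows; each row shifts and turns the commanded pose from where the row before left it; what a row does not reach is not made up. A row lasts 1/10 s, in which the tool goes at most 50 mm and 8.59 degrees, less where a joint would pass 70% of its speed; a pose out of reach is approached as far as the arm can. A call with a gripper value outside its range is refused whole. The fingers move at their own pace and stop on an object; FORCE is the grip in N (left out, the last holds). Time passes only in rows, so rows that do not move let the fingers close. It gives the time, the measured TCP pose, the force and the opening at its end, in the units of the state.
- env.state(): the state, without advancing time (a new reading comes with each control period).
- env.grab_frame(name): name is "side" or "top" or "wrist"; returns the picture (384x512x3 uint8, red, green, blue); there is no depth.
- env.get_calibration(name): a dict with "fx", "fy", "cx", "cy" (pixels), "R" (3x3) and "t" (3): a world point X has camera coordinates R X + t. Camera axes: x right, y down, z forward; pixel columns grow to the right and rows downward; lengths in mm; the calibration is good to about 2 mm. A picture is of the moment at which its call begins: read the wrist's pose just before it. get_calibration takes no time and is no camera call; for the wrist camera it gives the pose at the moment of the call.
- env.job_done(): hands the job in, once; it reports no verdict.
The state is a dict: "time_s": time; "qpos": joint angles; "qvel": joint speeds; "effort": joint torques, N m; "ee_pos": TCP position; "ee_rot": TCP orientation; "force": force on the tool from outside, world axes, zero at the start; "torque": the same for the moment, N m; "gripper_width": finger opening in mm.
Only numpy, scipy, OpenCV 4.12 (cv2) and the standard library are available. Lean on these libraries where they do the work, as an engineer would, in place of code of your own. Each camera call takes 0.05 s, during which the arm holds its last target. There are 200 camera calls.

TASK

Two small screw presses stand on the worktop, and one of them has a strip of wood lying in it. Screw the black knob of that press down (clockwise seen from above), letting go and regripping between turns, until its foot holds the wood firmly, then let go. Do not shift the wood, and do not turn the knob of the empty press.

Things in the scene. Friction and masses are not known exactly. Their poses are not given: they have to be found in the camera images.
- offcut: The workpiece: a loose strip of brown wood, 45 x 120 x 25 mm, lying flat across the base board of press_1, under the screw's foot; press_2 is empty. Origin at the centre of its underside, 18 mm above the worktop, long side along its y. A shorter piece of wood (32 x 90 x 32 mm) lying directly on the worktop has no part in the job.
- press_1_grip (a point): Centre of the knob of press_1, the press with the wood: a round knurled black knob with a white line on top, diameter 44 mm, 26 mm high, axis upright, to be gripped at any yaw. The point lies on its axis at half its height, 143 mm above the worktop when the joint reads 0, and sinks 1.6 mm per rad of turn. Nothing stands beside or above the knob; the green arm under it reaches 101 mm high.
- press_1_knob (a joint): Turn of that knob in rad, growing clockwise seen from above, which screws the foot down 1.6 mm per rad. Starts between 0 and 1. The foot meets the wood at about 4.6 and presses it firmly from about 5.1; a stop ends the travel at 6.0 (about 11 N on the wood), and turning against it does no harm. The knob takes about 0.1 N m and stays where it is left.
- press_1_foot: The round cushioned foot at the lower end of the screw of press_1, diameter 28 mm, on the knob's axis; it does not rotate. Origin at the centre of its underside, which starts 5 to 8 mm above the wood.
- press_2_grip (a point): The same point of the knob of press_2, the empty press, to be left as it is. The presses look the same (plywood base 130 x 130 x 18 mm, green steel column and arm) and are fixed to the worktop; which of them stands left and which right varies.
- press_2_mark (a point): A point on top of the knob of press_2, on its white line, 18 mm from the axis: it moves when that knob is turned.

How it is judged (in metres and radians):
At the end, for the whole second after the job is handed in: The foot of the loaded press bears on the wood with more than 2 N (its knob turned past 4.9 rad, out of 6.0), the wood is at rest within 15 mm of where it lay, and the knob of the empty press has not been turned (its mark within 10 mm of its start) (contact force between press_1_foot and offcut above 2 N and value of joint press_1_knob above 4.9 rad and distance of offcut from where it was at the start of the episode below 0.015 m and linear speed of offcut below 0.02 m/s and distance of press_2_mark from where it was at the start of the episode below 0.01 m); the robot touches nothing.
It fails at once if the knob of the empty press is turned (distance of press_2_mark from where it was at the start of the episode above 0.01 m).
It fails at once if the wood is shifted by more than 15 mm (distance of offcut from where it was at the start of the episode above 0.015 m).
It also fails if it takes over 54 s, if anything falls off the work surface, if the arm or the gripper's body presses on something with over 40 N, if the wrist force passes 120 N, or if a joint passes its speed limit or range.

## Working session

There is one attempt and no reset: what is moved stays moved. The work goes in short steps, Python scripts to look and compute and a shell command to move; the robot and the scene stay as the last step left them, time stands still between calls to the robot, and variables do not carry over. Pictures are saved under pics/ and viewed, about 8 in all and at most 12, crops included, and the job is handed in when it is done.

```bash
mkdir -p pics; python3 - <<'E'
from workcell import env
import cv2,numpy as np
for n in("top","side"):
    f=env.grab_frame(n); cv2.imwrite(f"pics/{n}0.png",f[:,:,::-1])
    np.save(f"pics/{n}0.npy",f); c=env.get_calibration(n); print(n,c)
a=np.hstack([cv2.imread("pics/top0.png"),cv2.imread("pics/side0.png")])
cv2.imwrite("pics/both.png",cv2.resize(a,(800,300)))
s=env.state();print(s)
E
```

```text
top {'fx': 361.1448925506227, 'fy': 361.1448925506227, 'cx': 253.32129473237998, 'cy': 189.7087274894379, 'R': array([[-0.02676661, -0.99961764,  0.00693644],
       [-0.99319072,  0.0258062 , -0.11360559],
       [ 0.11338315, -0.00993004, -0.99350171]]), 't': array([ 58.971476  , 502.1987856 , 908.43322519])}
side {'fx': 463.0107582719769, 'fy': 463.0107582719769, 'cx': 254.2689111830099, 'cy': 194.38469413095174, 'R': array([[-9.99674874e-01, -2.32537582e-02, -1.04598507e-02],
       [ 6.75664510e-04,  3.85920427e-01, -9.22531825e-01],
       [ 2.54890020e-02, -9.22238953e-01, -3.85779242e-01]]), 't': array([ 512.06555956,  102.04998714, 1111.97699481])}
{'time_s': 0.1, 'qpos': array([-7.09353231e+01,  1.83487808e+01,  8.96995701e+01, -7.47658940e-04,
        7.20417779e+01, -1.14517463e+00]), 'qvel': array([-0.05241549, -0.02041843, -0.14592748,  0.08205168, -0.05347005,
        0.0087739 ]), 'effort': array([ 1.02048340e-03, -4.13331056e+01, -2.32507968e+01,  7.27875531e-02,
        4.21243964e-02, -6.90245975e-05]), 'ee_pos': array([ 198.49937517, -539.18225786,  213.19524421]), 'ee_rot': array([-1.79909875e+02, -1.09055865e-03,  2.02100817e+01]), 'force': array([-0.49781279,  0.41056678, -0.00369229]), 'torque': array([-0.03832606,  0.01686788,  0.0126601 ]), 'gripper_width': 91.0393159416365}
```

View pics/top0.png

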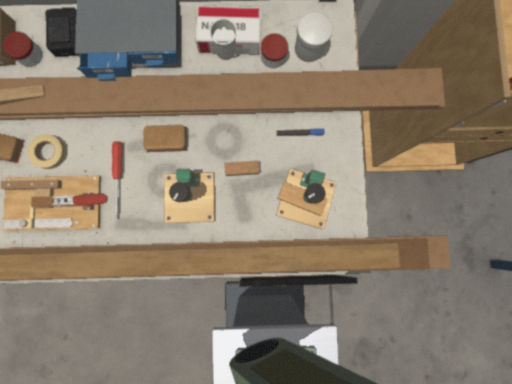

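View pics/side0.png

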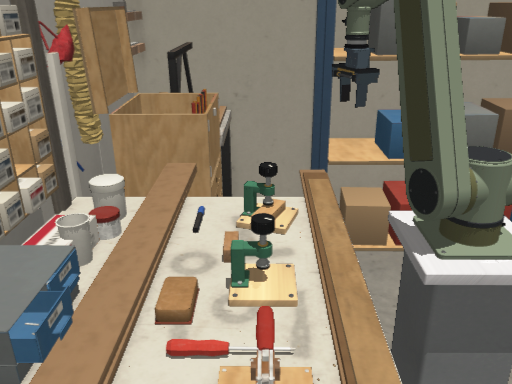

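The top view shows the loaded press on the right (knob at about (314,193)) and the empty one at about (180,191). The side view shows the loaded knob at about (268,169) and the empty one at about (262,224). Next I'll measure the knob and the rails.

```bash
cat > h.py <<'E'
import numpy as np,cv2
from workcell import env
def ray(c,u,v):
    R=np.array(c["R"]);t=np.array(c["t"]);d=R.T@np.array([(u-c["cx"])/c["fx"],(v-c["cy"])/c["fy"],1]);return -R.T@t,d/np.linalg.norm(d)
def onz(c,u,v,z):
    o,d=ray(c,u,v);return o+d*(z-o[2])/d[2]
def tri(c1,p1,c2,p2):
    o1,d1=ray(c1,*p1);o2,d2=ray(c2,*p2)
    s=np.linalg.lstsq(np.c_[d1,-d2],o2-o1,rcond=None)[0]
    a,b=o1+s[0]*d1,o2+s[1]*d2;return (a+b)/2,np.linalg.norm(a-b)
def dark(f,x0,x1,y0,y1,th=60):
    m=(f[y0:y1,x0:x1].max(2)<th).astype(np.uint8)
    n,l,s,c=cv2.connectedComponentsWithStats(m);i=1+np.argmax(s[1:,4])
    return c[i]+[x0,y0],s[i]+[x0,y0,0,0,0]
E
python3 - <<'E'
from h import *
T=env.get_calibration("top");S=env.get_calibration("side")
t=np.load("pics/top0.npy");s=np.load("pics/side0.npy")
for n,a,b in(("p1",(298,330,178,208),(252,284,158,184)),("p2",(164,196,178,206),(246,280,208,242))):
    ct,st=dark(t,*a);cs,ss=dark(s,*b)
    print(n,ct,st,cs,ss,tri(T,ct,S,cs),onz(T,*ct,150),onz(S,*cs,143))
# rails: front rail back edge (314,238) / rear rail front edge, z 0..100
for z in(0,40):print(z,onz(T,314,238,z),onz(T,314,112,z),onz(S,310,175,z))
c=[cv2.resize(x,None,fx=6,fy=6,interpolation=cv2.INTER_CUBIC) for x in(t[160:235,270:345],s[150:225,232:290])]
c[1]=c[1][:450];cv2.imwrite("pics/crop1.png",np.hstack([c[0],c[1]])[:,:,::-1])
E
```

```text
Traceback (most recent call last):
  File "h.py", line 13, in dark
    n,l,s,c=cv2.connectedComponentsWithStats(m);i=1+np.argmax(s[1:,4])
                                                    ~~~~~~~~~^^^^^^^^^
ValueError: attempt to get argmax of an empty sequence
```

```bash
python3 - <<'E'
from h import *
T=env.get_calibration("top");S=env.get_calibration("side")
t=np.load("pics/top0.npy");s=np.load("pics/side0.npy")
print(t.shape,t.dtype,t[193,308:320].tolist(),s[170,262:274].tolist())
for n,a,b in(("p1",(298,330,178,208),(252,284,158,184)),("p2",(164,196,178,206),(246,280,208,242))):
  try:
    ct,st=dark(t,*a,75);cs,ss=dark(s,*b,75)
    print(n,ct,st,cs,ss,tri(T,ct,S,cs),onz(T,*ct,150),onz(S,*cs,143))
  except Exception as e: print(e)
for z in(0,40):print(z,onz(T,314,238,z),onz(T,314,112,z),onz(S,310,175,z))
c=[cv2.resize(x,(450,450),interpolation=cv2.INTER_CUBIC) for x in(t[160:235,270:345],s[150:225,230:305])]
cv2.imwrite("pics/crop1.png",cv2.resize(np.hstack(c),(800,400))[:,:,::-1])
E
```

```text
(384, 512, 3) uint8 [[70, 67, 62], [72, 68, 64], [80, 76, 72], [95, 92, 86], [116, 113, 106], [138, 133, 127], [120, 116, 111], [85, 81, 74], [68, 67, 61], [67, 64, 59], [70, 66, 63], [69, 66, 60]] [[16, 17, 18], [20, 20, 20], [17, 18, 17], [21, 21, 21], [22, 23, 22], [26, 27, 27], [38, 38, 38], [20, 19, 21], [23, 22, 22], [22, 22, 22], [23, 23, 23], [22, 22, 22]]
p1 [314.81659389 192.55458515] [305 184  19  19 229] [267.74583333 169.22916667] [259 162  19  16 240] (array([479.95557427, -93.33746428, 140.10504994]), np.float64(1.3764621213138226)) [479.64050286 -91.5876224  150.        ] [479.30427105 -84.96468386 143.        ]
p2 [184.58 188.36] [171 178  25  23 200] [262.10120482 223.90843373] [251 214  24  21 415] (array([494.78660442, 204.3367225 , 135.87626555]), np.float64(7.418797233332383)) [496.78423397 201.67981728 150.        ] [490.95899446 219.74281123 143.        ]
0 [ 374.58387464 -111.05135519    0.        ] [ 717.04497096 -126.77413172    0.        ] [ 339.59223316 -429.57819103    0.        ]
40 [ 375.53355681 -104.12617557   40.        ] [ 703.71314533 -119.19327192   40.        ] [ 350.48348458 -321.52369444   40.        ]
```

View pics/crop1.png

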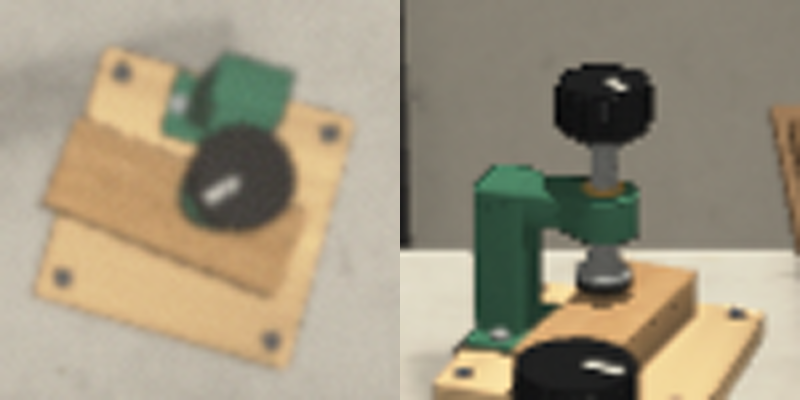

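The crop confirms that the right-hand press holds the wood. The knob triangulates to about (480,-92,140), which matches the stated 143 mm. I'll move above it while turning the wrist to the start of its range.

```bash
python3 -m jog '[{"dx":0.024,"dy":0.038,"wz":0.149,"grip":-1},{"dx":0.024,"dy":0.038,"wz":0.149,"grip":-1},{"dx":0.024,"dy":0.038,"wz":0.149,"grip":-1},{"dx":0.024,"dy":0.038,"wz":0.149,"grip":-1},{"dx":0.024,"dy":0.038,"wz":0.149,"grip":-1},{"dx":0.024,"dy":0.038,"wz":0.149,"grip":-1},{"dx":0.024,"dy":0.038,"wz":0.149,"grip":-1},{"dx":0.024,"dy":0.038,"wz":0.149,"grip":-1},{"dx":0.024,"dy":0.038,"wz":0.149,"grip":-1},{"dx":0.024,"dy":0.038,"wz":0.149,"grip":-1}]' 25
```

```text
invalid input
```

```bash
python3 -m jog '[{"dx":0.024,"dy":0.038,"dz":0,"wx":0,"wy":0,"wz":0.149,"grip":-1},{"dx":0.024,"dy":0.038,"dz":0,"wx":0,"wy":0,"wz":0.149,"grip":-1},{"dx":0.024,"dy":0.038,"dz":0,"wx":0,"wy":0,"wz":0.149,"grip":-1},{"dx":0.024,"dy":0.038,"dz":0,"wx":0,"wy":0,"wz":0.149,"grip":-1},{"dx":0.024,"dy":0.038,"dz":0,"wx":0,"wy":0,"wz":0.149,"grip":-1},{"dx":0.024,"dy":0.038,"dz":0,"wx":0,"wy":0,"wz":0.149,"grip":-1},{"dx":0.024,"dy":0.038,"dz":0,"wx":0,"wy":0,"wz":0.149,"grip":-1},{"dx":0.024,"dy":0.038,"dz":0,"wx":0,"wy":0,"wz":0.149,"grip":-1},{"dx":0.024,"dy":0.038,"dz":0,"wx":0,"wy":0,"wz":0.149,"grip":-1},{"dx":0.024,"dy":0.038,"dz":0,"wx":0,"wy":0,"wz":0.149,"grip":-1}]' 25
```

```text
time_s: 1.1
ee_pos: [439.1, -157.8, 213.8]
ee_rot: [-180.0, -0.0, 105.9]
force: [1.0, 0.3, -0.2]
gripper_width: 91.3
```

```bash
python3 -m jog '[{"dx":0.014,"dy":0.022,"dz":0,"wx":0,"wy":0,"wz":0.149,"grip":-1},{"dx":0.014,"dy":0.022,"dz":0,"wx":0,"wy":0,"wz":0.149,"grip":-1},{"dx":0.013,"dy":0.023,"dz":0,"wx":0,"wy":0,"wz":0.149,"grip":-1},{"dx":0,"dy":0,"dz":0,"wx":0,"wy":0,"wz":0.149,"grip":-1},{"dx":0,"dy":0,"dz":0,"wx":0,"wy":0,"wz":0.149,"grip":-1},{"dx":0,"dy":0,"dz":0,"wx":0,"wy":0,"wz":0.149,"grip":-1},{"dx":0,"dy":0,"dz":0,"wx":0,"wy":0,"wz":0.149,"grip":-1},{"dx":0,"dy":0,"dz":0,"wx":0,"wy":0,"wz":0.149,"grip":-1},{"dx":0,"dy":0,"dz":0,"wx":0,"wy":0,"wz":0,"grip":-1}]' 25
python3 - <<'E'
from h import *
c=env.get_calibration("wrist");f=env.grab_frame("wrist");cv2.imwrite("pics/w1.png",f[:,:,::-1])
s=env.state();print(s["ee_pos"],s["ee_rot"],s["qpos"]);p=s["ee_pos"]
x=np.array(c["R"])@np.array([479.7,-92,156])+np.array(c["t"]);print(x,x[0]/x[2]*c["fx"]+c["cx"],x[1]/x[2]*c["fy"]+c["cy"], 22/x[2]*c["fx"])
np.save("pics/w1.npy",f)
E
```

```text
time_s: 2.0
ee_pos: [479.4, -92.5, 213.6]
ee_rot: [180.0, -0.1, 173.9]
force: [-0.7, 0.2, -0.4]
gripper_width: 90.9
[479.44354971 -92.52703358 213.66672908] [ 1.79987272e+02 -4.38025144e-02  1.73710063e+02] [-1.22782240e+01  1.05227241e+01  1.00455152e+02  8.66044968e-03
  6.90670154e+01 -9.59913797e+01]
[  1.12528593  12.48914482 239.62238617] 255.86034261330718 201.59761374456107 26.250556049784294
```

View pics/w1.png

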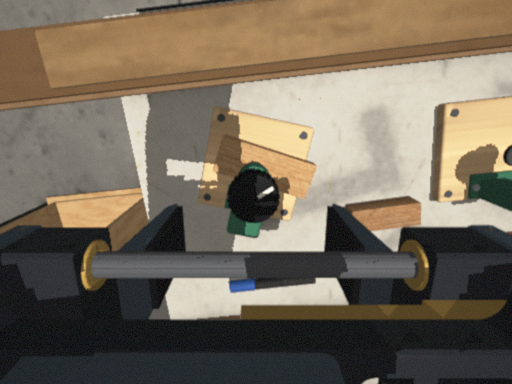

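The knob is at about (253,194) with radius 26, between the fingers. That is a few pixels from the prediction, so I'll refine it.

```bash
python3 - <<'E'
from h import *
f=np.load("pics/w1.npy");c=env.get_calibration("wrist")
for th in(25,35,45):
    m=(f[150:232,215:290].max(2)<th).astype(np.uint8);m=cv2.morphologyEx(m,cv2.MORPH_OPEN,np.ones((7,7)))
    cn=max(cv2.findContours(m,0,2)[0],key=cv2.contourArea);(u,v),r=cv2.minEnclosingCircle(cn);u+=215;v+=150
    print(th,u,v,r,cv2.boundingRect(cn),onz(c,u,v,155),onz(c,u,v,142))
print(onz(c,256,192,142),ray(c,256,192)[0],ray(c,256,192)[1])
T=env.get_calibration("top");print(onz(T,314.6,193,155),onz(T,314.6,193,142))
E
```

```text
25 241.0 209.0 4.242740631103516 (23, 56, 7, 7) [ 485.28636968 -105.29093303  155.        ] [ 489.9578625  -106.47554466  142.        ]
35 252.2566375732422 195.49557495117188 26.508270263671875 (14, 20, 45, 52) [474.41376119 -94.44778843 155.        ] [478.46628325 -95.01510665 142.        ]
45 252.60861206054688 195.56472778320312 26.975339889526367 (13, 20, 50, 52) [474.50654005 -94.16184511 155.        ] [478.56434394 -94.71288475 142.        ]
[475.62253987 -91.37175434 142.        ] [403.22867806 -84.4824893  383.3531263 ] [ 0.28719659 -0.02733068 -0.95748167]
[478.1415265  -90.14951398 155.        ] [479.44746823 -92.49611196 142.        ]
```

```bash
python3 -m jog '[{"dx":-0.001,"dy":0,"dz":-0.03,"wx":0,"wy":0,"wz":0,"grip":-1},{"dx":0,"dy":0,"dz":-0.03,"wx":0,"wy":0,"wz":0,"grip":-1},{"dx":0,"dy":0,"dz":-0.028,"wx":0,"wy":0,"wz":0,"grip":-1},{"dx":0,"dy":0,"dz":0,"wx":0,"wy":0,"wz":0,"grip":0.3},{"dx":0,"dy":0,"dz":0,"wx":0,"wy":0,"wz":0,"grip":1},{"dx":0,"dy":0,"dz":0,"wx":0,"wy":0,"wz":0,"grip":1},{"dx":0,"dy":0,"dz":0,"wx":0,"wy":0,"wz":0,"grip":1},{"dx":0,"dy":0,"dz":0,"wx":0,"wy":0,"wz":0,"grip":1}]' 20
```

```text
time_s: 2.85
ee_pos: [479.4, -92.8, 127.1]
ee_rot: [-180.0, 0.1, 173.9]
force: [0.6, 0.3, 0.8]
gripper_width: 54.1
```

```bash
python3 -m jog '[{"dx":0,"dy":0,"dz":-0.001,"wx":0,"wy":0,"wz":0,"grip":1},{"dx":0,"dy":0,"dz":0,"wx":0,"wy":0,"wz":0,"grip":1},{"dx":0,"dy":0,"dz":0,"wx":0,"wy":0,"wz":0,"grip":1},{"dx":0,"dy":0,"dz":0,"wx":0,"wy":0,"wz":0,"grip":1}]' 20
```

```text
time_s: 3.25
ee_pos: [479.0, -93.6, 125.6]
ee_rot: [-179.9, 0.1, 173.9]
force: [-1.8, -4.9, 4.1]
gripper_width: 43.6
```

Gripped at 43.6 mm with low side force. Start the first stroke.

```bash
python3 -m jog '[{"dx":0,"dy":-0.001,"dz":-0.0002,"wx":0,"wy":0,"wz":-0.149,"grip":1},{"dx":0,"dy":0,"dz":-0.0002,"wx":0,"wy":0,"wz":-0.149,"grip":1},{"dx":0,"dy":0,"dz":-0.0002,"wx":0,"wy":0,"wz":-0.149,"grip":1},{"dx":0,"dy":0,"dz":-0.0003,"wx":0,"wy":0,"wz":-0.149,"grip":1},{"dx":0,"dy":0,"dz":-0.0002,"wx":0,"wy":0,"wz":-0.149,"grip":1},{"dx":0,"dy":0,"dz":-0.0002,"wx":0,"wy":0,"wz":-0.149,"grip":1},{"dx":0,"dy":0,"dz":-0.0003,"wx":0,"wy":0,"wz":-0.149,"grip":1},{"dx":0,"dy":0,"dz":-0.0002,"wx":0,"wy":0,"wz":-0.149,"grip":1},{"dx":0,"dy":0,"dz":-0.0003,"wx":0,"wy":0,"wz":-0.149,"grip":1},{"dx":0,"dy":0,"dz":-0.0002,"wx":0,"wy":0,"wz":-0.149,"grip":1}]' 20
```

```text
time_s: 4.25
ee_pos: [478.7, -93.9, 123.2]
ee_rot: [180.0, 0.0, 88.2]
force: [-2.5, -3.1, 4.6]
gripper_width: 43.4
```

```bash
python3 -m jog '[{"dx":-0.0005,"dy":0,"dz":-0.0002,"wx":0,"wy":0,"wz":-0.149,"grip":1},{"dx":0,"dy":0,"dz":-0.0002,"wx":0,"wy":0,"wz":-0.149,"grip":1},{"dx":0,"dy":0,"dz":-0.0002,"wx":0,"wy":0,"wz":-0.149,"grip":1},{"dx":0,"dy":0,"dz":-0.0003,"wx":0,"wy":0,"wz":-0.149,"grip":1},{"dx":0,"dy":0,"dz":-0.0002,"wx":0,"wy":0,"wz":-0.149,"grip":1},{"dx":0,"dy":0,"dz":-0.0002,"wx":0,"wy":0,"wz":-0.149,"grip":1},{"dx":0,"dy":0,"dz":-0.0003,"wx":0,"wy":0,"wz":-0.149,"grip":1},{"dx":0,"dy":0,"dz":-0.0002,"wx":0,"wy":0,"wz":-0.149,"grip":1},{"dx":0,"dy":0,"dz":-0.0003,"wx":0,"wy":0,"wz":-0.149,"grip":1},{"dx":0,"dy":0,"dz":-0.0002,"wx":0,"wy":0,"wz":-0.149,"grip":1}]' 20
python3 -m jog '[{"dx":0,"dy":0,"dz":-0.0002,"wx":0,"wy":0,"wz":-0.149,"grip":1},{"dx":0,"dy":0,"dz":-0.0002,"wx":0,"wy":0,"wz":-0.149,"grip":1},{"dx":0,"dy":0,"dz":-0.0002,"wx":0,"wy":0,"wz":-0.149,"grip":1},{"dx":0,"dy":0,"dz":-0.0003,"wx":0,"wy":0,"wz":-0.149,"grip":1},{"dx":0,"dy":0,"dz":-0.0003,"wx":0,"wy":0,"wz":-0.149,"grip":1},{"dx":0,"dy":0,"dz":-0.0002,"wx":0,"wy":0,"wz":-0.149,"grip":1}]' 20
```

```text
time_s: 5.25
ee_pos: [478.4, -93.6, 120.8]
ee_rot: [180.0, -0.0, 2.8]
force: [-1.0, -1.9, 4.4]
gripper_width: 43.6
time_s: 5.85
ee_pos: [478.5, -93.4, 119.4]
ee_rot: [-180.0, -0.0, -48.4]
force: [-0.0, -1.3, 3.9]
gripper_width: 43.7
```

```bash
python3 -c "
from h import *
s=env.state();print(s['qpos'],s['force'],s['torque'])"
```

```text
[-1.24173634e+01  1.53772191e+01  1.08930043e+02  3.73011718e-02
  5.56523290e+01  1.26000601e+02] [-0.04224564 -1.34099596  3.91320242] [-0.11680936  0.14112714  0.07183413]
```

Turned 3.88 rad. Let go, wind back about 2.5 rad, and regrip.

```bash
python3 -m jog '[{"dx":0,"dy":0,"dz":0,"wx":0,"wy":0,"wz":0,"grip":-0.6},{"dx":0,"dy":0,"dz":0,"wx":0,"wy":0,"wz":0,"grip":-0.6},{"dx":0,"dy":0,"dz":0,"wx":0,"wy":0,"wz":0,"grip":-0.6},{"dx":0,"dy":0,"dz":0,"wx":0,"wy":0,"wz":0,"grip":-0.6}]' 20
python3 -m jog '[{"dx":0,"dy":0,"dz":0,"wx":0,"wy":0,"wz":0.149,"grip":-0.6},{"dx":0,"dy":0,"dz":0,"wx":0,"wy":0,"wz":0.149,"grip":-0.6},{"dx":0,"dy":0,"dz":0,"wx":0,"wy":0,"wz":0.149,"grip":-0.6},{"dx":0,"dy":0,"dz":0,"wx":0,"wy":0,"wz":0.149,"grip":-0.6},{"dx":0,"dy":0,"dz":0,"wx":0,"wy":0,"wz":0.149,"grip":-0.6},{"dx":0,"dy":0,"dz":0,"wx":0,"wy":0,"wz":0.149,"grip":-0.6},{"dx":0,"dy":0,"dz":0,"wx":0,"wy":0,"wz":0.149,"grip":-0.6},{"dx":0,"dy":0,"dz":0,"wx":0,"wy":0,"wz":0.149,"grip":-0.6},{"dx":0,"dy":0,"dz":0,"wx":0,"wy":0,"wz":0.149,"grip":-0.6},{"dx":0,"dy":0,"dz":0,"wx":0,"wy":0,"wz":0.149,"grip":-0.6}]' 20
python3 -m jog '[{"dx":0,"dy":0,"dz":0,"wx":0,"wy":0,"wz":0.149,"grip":-0.6},{"dx":0,"dy":0,"dz":0,"wx":0,"wy":0,"wz":0.149,"grip":-0.6},{"dx":0,"dy":0,"dz":0,"wx":0,"wy":0,"wz":0.149,"grip":-0.6},{"dx":0,"dy":0,"dz":0,"wx":0,"wy":0,"wz":0.149,"grip":-0.6},{"dx":0,"dy":0,"dz":0,"wx":0,"wy":0,"wz":0.149,"grip":-0.6},{"dx":0,"dy":0,"dz":0,"wx":0,"wy":0,"wz":0.149,"grip":-0.6},{"dx":0,"dy":0,"dz":0,"wx":0,"wy":0,"wz":0.149,"grip":0.3}]' 20
python3 -m jog '[{"dx":0,"dy":0,"dz":0,"wx":0,"wy":0,"wz":0,"grip":1},{"dx":0,"dy":0,"dz":0,"wx":0,"wy":0,"wz":0,"grip":1},{"dx":0,"dy":0,"dz":0,"wx":0,"wy":0,"wz":0,"grip":1},{"dx":0,"dy":0,"dz":0,"wx":0,"wy":0,"wz":0,"grip":1},{"dx":0,"dy":0,"dz":0,"wx":0,"wy":0,"wz":0,"grip":1},{"dx":0,"dy":0,"dz":0,"wx":0,"wy":0,"wz":0,"grip":1},{"dx":0,"dy":0,"dz":0,"wx":0,"wy":0,"wz":0,"grip":1}]' 20
python3 -c "
from h import *
s=env.state();print(s['qpos'],s['torque'])"
```

```text
time_s: 6.25
ee_pos: [478.1, -93.4, 118.8]
ee_rot: [180.0, 0.0, -48.0]
force: [-0.8, -0.4, 0.8]
gripper_width: 71.9
time_s: 7.25
ee_pos: [478.1, -93.5, 118.9]
ee_rot: [-180.0, 0.0, 37.7]
force: [-0.0, -0.4, -0.6]
gripper_width: 72.9
time_s: 7.95
ee_pos: [478.1, -93.5, 118.8]
ee_rot: [-180.0, -0.0, 97.4]
force: [-0.9, 1.1, 0.1]
gripper_width: 67.9
time_s: 8.65
ee_pos: [478.6, -93.5, 119.0]
ee_rot: [179.9, -0.0, 97.0]
force: [3.2, 0.8, -2.4]
gripper_width: 43.3
[-1.24232510e+01  1.54073305e+01  1.08956499e+02  2.57388372e-02
  5.55833846e+01 -1.94573440e+01] [ 0.11075854 -0.50535979 -0.08500851]
```

Regripped. Second stroke, one half at a time.

```bash
python3 -m jog '[{"dx":0,"dy":0,"dz":-0.0002,"wx":0,"wy":0,"wz":-0.149,"grip":1},{"dx":0,"dy":0,"dz":-0.0002,"wx":0,"wy":0,"wz":-0.149,"grip":1},{"dx":0,"dy":0,"dz":-0.0002,"wx":0,"wy":0,"wz":-0.149,"grip":1},{"dx":0,"dy":0,"dz":-0.0003,"wx":0,"wy":0,"wz":-0.149,"grip":1},{"dx":0,"dy":0,"dz":-0.0002,"wx":0,"wy":0,"wz":-0.149,"grip":1},{"dx":0,"dy":0,"dz":-0.0002,"wx":0,"wy":0,"wz":-0.149,"grip":1},{"dx":0,"dy":0,"dz":-0.0003,"wx":0,"wy":0,"wz":-0.149,"grip":1}]' 20
python3 -c "
from h import *
s=env.state();print(s['qpos'],s['torque'])"
```

```text
time_s: 9.35
ee_pos: [478.7, -93.6, 117.4]
ee_rot: [180.0, -0.1, 37.0]
force: [2.7, 0.6, -1.6]
gripper_width: 43.6
[-1.24167278e+01  1.55108985e+01  1.09079120e+02  1.00706530e-02
  5.53410139e+01  4.06273832e+01] [ 0.14197691 -0.52629033  0.13192798]
```

```bash
python3 -m jog '[{"dx":0,"dy":0,"dz":-0.0002,"wx":0,"wy":0,"wz":-0.149,"grip":1},{"dx":0,"dy":0,"dz":-0.0002,"wx":0,"wy":0,"wz":-0.149,"grip":1},{"dx":0,"dy":0,"dz":-0.0002,"wx":0,"wy":0,"wz":-0.149,"grip":1},{"dx":0,"dy":0,"dz":-0.0003,"wx":0,"wy":0,"wz":-0.149,"grip":1},{"dx":0,"dy":0,"dz":-0.0002,"wx":0,"wy":0,"wz":-0.149,"grip":1}]' 20
python3 -c "
from h import *
s=env.state();print(s['qpos'],s['torque'])
for n in('top','side'):
  f=env.grab_frame(n);np.save('pics/%s1.npy'%n,f)
a=np.load('pics/side1.npy')[150:225,230:305];b=np.load('pics/side0.npy')[150:225,230:305]
cv2.imwrite('pics/c2.png',cv2.resize(np.hstack([b,a]),(800,400),interpolation=2)[:,:,::-1])"
```

```text
time_s: 9.85
ee_pos: [477.6, -93.6, 116.6]
ee_rot: [180.0, 0.1, -5.6]
force: [2.6, 1.0, 2.5]
gripper_width: 43.5
[-1.24090723e+01  1.55340896e+01  1.09179024e+02 -5.64903565e-02
  5.53444964e+01  8.32327021e+01] [ 0.29933312 -0.13234023  0.58054895]
```

View pics/c2.png

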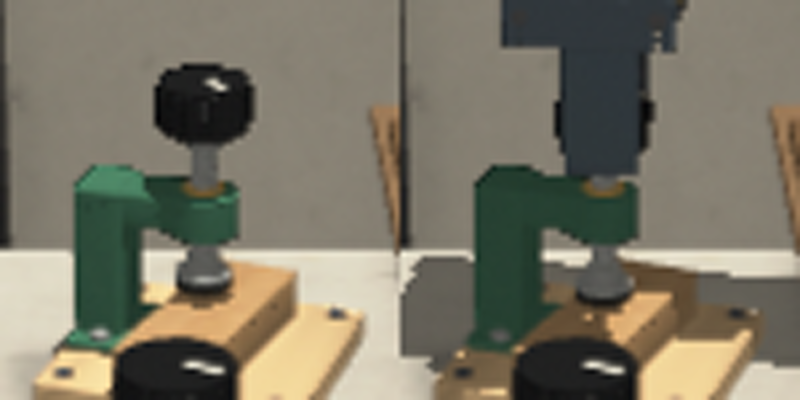

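The foot is down on the wood, which hasn't moved. The wrist torque rose to 0.58 N m against 0.13 before, so the knob is at its stop. Let go, rise, and check.

```bash
python3 -m jog '[{"dx":0,"dy":0,"dz":0,"wx":0,"wy":0,"wz":0,"grip":-0.8},{"dx":0,"dy":0,"dz":0,"wx":0,"wy":0,"wz":0,"grip":-0.8},{"dx":0,"dy":0,"dz":0,"wx":0,"wy":0,"wz":0,"grip":-0.8},{"dx":0,"dy":0,"dz":0,"wx":0,"wy":0,"wz":0,"grip":-0.8},{"dx":0,"dy":0,"dz":0.03,"wx":0,"wy":0,"wz":0,"grip":-0.8},{"dx":0,"dy":0,"dz":0.04,"wx":0,"wy":0,"wz":0,"grip":-0.8},{"dx":0,"dy":0,"dz":0.05,"wx":0,"wy":0,"wz":0,"grip":-0.8},{"dx":-0.03,"dy":-0.04,"dz":0,"wx":0,"wy":0,"wz":0,"grip":-0.8},{"dx":-0.03,"dy":-0.04,"dz":0,"wx":0,"wy":0,"wz":0,"grip":-0.8},{"dx":-0.03,"dy":-0.04,"dz":0,"wx":0,"wy":0,"wz":0,"grip":-0.8}]' 20
python3 -m jog '[{"dx":-0.03,"dy":-0.04,"dz":0,"wx":0,"wy":0,"wz":0,"grip":-0.8},{"dx":-0.03,"dy":-0.04,"dz":0,"wx":0,"wy":0,"wz":0,"grip":-0.8},{"dx":-0.03,"dy":-0.04,"dz":0,"wx":0,"wy":0,"wz":0,"grip":-0.8},{"dx":-0.03,"dy":-0.04,"dz":0,"wx":0,"wy":0,"wz":0,"grip":-0.8},{"dx":0,"dy":0,"dz":0,"wx":0,"wy":0,"wz":0,"grip":-0.8},{"dx":0,"dy":0,"dz":0,"wx":0,"wy":0,"wz":0,"grip":-0.8}]'
python3 - <<'E'
from h import *
t=env.grab_frame("top");s=env.grab_frame("side");t0=np.load("pics/top0.npy");s0=np.load("pics/side0.npy");S=env.get_calibration("side")
for f in(s0,s):
    c,st=dark(f,252,284,158,190,75);print(c,st)
    c,st=dark(f,246,280,208,242,75);print("p2",c)
print("p2 top diff",np.abs(t[175:230,160:220].astype(int)-t0[175:230,160:220]).max(), "side p2",np.abs(s[210:242,246:280].astype(int)-s0[210:242,246:280]).max())
r=lambda x,k:cv2.resize(x,(400,300),interpolation=2)
A=np.vstack([np.hstack([r(f[165:228,272:356],0),r(g[153:213,230:310],0)]) for f,g in((t0,s0),(t,s))])
cv2.imwrite("pics/end.png",A[:,:,::-1])
E
```

```text
time_s: 10.95
ee_pos: [387.3, -214.5, 236.7]
ee_rot: [180.0, -0.1, -5.3]
force: [1.1, -0.6, 0.2]
gripper_width: 82.3
time_s: 11.55
ee_pos: [267.5, -374.0, 236.0]
ee_rot: [-179.9, 0.0, -5.6]
force: [-0.2, -0.2, -0.2]
gripper_width: 81.8
[267.74583333 169.22916667] [259 162  19  16 240]
p2 [262.10120482 223.90843373]
[267.55555556 172.4691358 ] [259 165  19  16 243]
p2 [262.07857143 223.84761905]
p2 top diff 10 side p2 21
```

View pics/end.png

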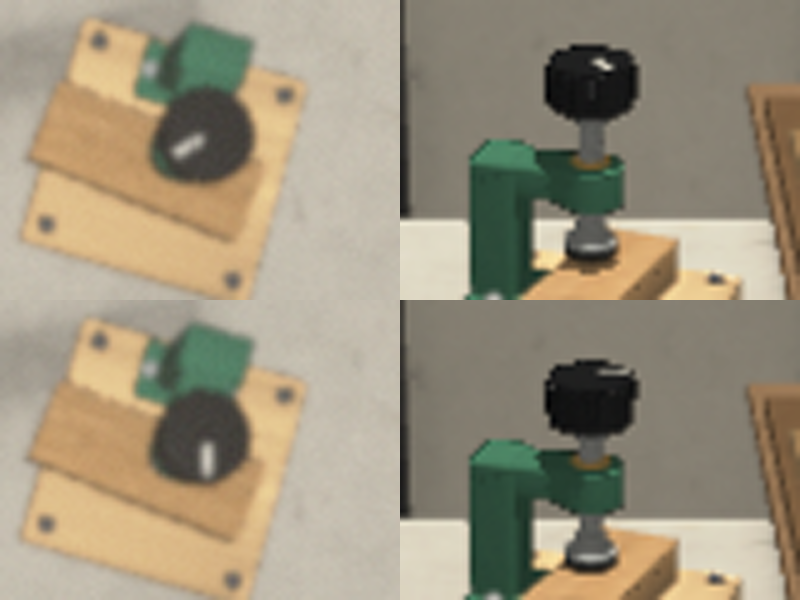

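The white line has turned about 299° (5.2 rad) and the side view shows the knob sunk about 8.5 mm, so both put it past 4.9 rad. The wood and the empty press look unchanged.

```bash
python3 -c "
from workcell import env
print(env.job_done())"
```

```text
the job is handed in; nothing more can be done
None
```

I screwed down the knob of the loaded press (the right-hand one in the top view) in two clockwise strokes of 3.9 and 1.8 rad. I let go and regripped between them, then released, backed the arm away and handed the job in at about 11.7 s.

**Last checks:**
- **Knob turn:** in the top view the white line had turned about 299° (5.2 rad). With the unknown start of 0 to 1 rad, that puts the knob at 5.2 rad or more.
- **Knob drop:** in the side view the knob sank about 3.2 px, roughly 8.8 mm or 5.5 rad, which agrees roughly with the line.
- **Stop:** wrist torque rose from 0.13 to 0.58 N m at the end of the second stroke, which fits the knob reaching its stop at 6.0 rad.
- **Wood and empty press:** I saw no movement of the wood in either view. The empty press's knob is unchanged, its centre within 0.1 px in the side view.
- **Robot:** it touches nothing; the force readings are near zero.

**Disagreement:** the wrist turned 5.67 rad while gripping, about 0.45 rad more than the white line shows. The likely cause is the fingers slipping on the knob at the stop. The force of the foot on the wood was not measured directly; I inferred it from the turn and the torque.

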